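# Gauge two fired collars and sort out the shrunk one

## Robot

A 6-joint arm with a two-finger parallel gripper is mounted at the origin on a cart in front of the work surface, level with it; the furniture and walls round the work are solid. World frame = base frame: x ahead of the robot, y to its left, z up, the work surface at z = 0. Lengths are in m, angles in rad, forces in N, time in s.
With the tool pointing down it reaches from about 0.325 to 0.9 m from the base axis. Payload 6.1 kg.
Tool frame: the origin (TCP) lies midway between the tips of the shut fingers; the grasp point (between the pads) lies 19 mm behind it; z points along the fingers, y is the line along which they close (so a half turn about z gives the same grasp; the last joint's range is limited). The gripper opens to 85 mm and grips with 20 to 120 N. Pads are 22 mm wide; open, the fingers measure 114 mm over their backs; the gripper's body (76 mm by 85 mm) begins 54 mm behind the grasp point. The pads swing forward as they close: fully open they stand 13 mm farther back than shut.
Start: joints at [1.132, 0.22, 1.526, -0, 1.395, -0.126], TCP at [0.192, 0.595, 0.231] pointing down, gripper open.
Joint ranges: [-2.98, 2.98], [-0.91, 2.08], [0.09, 2.57], [-1.24, 4.39], [0.2, 2.65], [-2.68, 2.68]. Speed limits (rad/s): [2.57, 2.57, 3.01, 3.14, 3.14, 3.14].

## Interface

Orientations are given as [roll, pitch, yaw] about the fixed x, y, z axes, in that order (R = Rz(yaw) Ry(pitch) Rx(roll)).
In Python, from plant import movep, move_l, set_joints, gripper_to, hold, inverse_kinematics, observe, get_image, get_calibration, Unreachable, job_done gives the robot as it stands. Calls block until the motion is done:
- movep(position, orientation): joint-space move of the TCP to a pose.
- move_l(position, feed=0.15, rotation=None, max_force=None): straight line of the TCP; rotation=None keeps the orientation; feed is the mean speed in m/s. With max_force (N) it stops when the force on the tool has changed by that much, and returns True; else False.
- set_joints(angles): joint-space move.
- gripper_to(opening, f_grip=None): finger opening in m; f_grip is the grip in N (None keeps the last); returns when the fingers have stopped.
- hold(seconds).
- inverse_kinematics(position, orientation): joint angles nearest the present ones, or None.
- observe(): the state.
- get_image(name): name is "side" or "top"; returns (picture, depth): 400x640x3 uint8, red, green, blue; 400x640 float32, m along the optical axis (not along the pixel's ray), 0 where there is no reading.
- get_calibration(name): a dict with "intrinsics" (3x3 intrinsics, pixels), "dist_coeffs" ([k1, k2, p1, p2, k3] as OpenCV has them; the pictures are not rectified), "world_from_camera" (4x4, takes a point from camera to world coordinates). Camera axes: x right, y down, z forward; pixel columns grow to the right and rows downward; lengths in m; the calibration is good to about 2 mm. A picture is of the moment at which its call begins. get_calibration takes no time and is no camera call.
A pose or a line that the arm cannot do raises Unreachable and nothing moves.
- job_done(): hands the job in; it is judged then, once.
The state is a dict: "time_s": time; "q": joint angles; "joint_velocities": joint speeds; "joint_torque": joint torques, N m; "eef_pos": TCP position; "tcp_rot": TCP orientation; "ft_force": force on the tool from outside, world axes, zero at the start; "torque": the same for the moment, N m; "opening": finger opening in m; "grasp_force": force on a finger pad.
Only numpy, scipy, OpenCV 4.12 (cv2) and the standard library are available. Lean on these libraries where they do the work, as an engineer would, in place of code of your own. Each camera call takes 0.05 s, during which the arm holds its last target. There are 200 camera calls.

## Task

Take the blue-handled plug gauge from its holder and try its plug in the bore of the left (nearer) collar on the slanted rack, then in the right one, each time pushing lightly until the flange meets the collar or the plug will go no further. Then put the gauge back in its wooden holder, and put the collar that did not let the plug in into the red reject tray, leaving the good collar in its nest on the rack.

Things in the scene. Friction and masses are not known exactly. Their poses are not given: they have to be found in the camera images.
- gauge_centre (a point): plug gauge 93 mm long, 150 g, upright in its holder. Upwards: steel plug 20 mm diameter, 28 mm long, end bevelled to 18 mm; stop flange 30 mm diameter, 5 mm thick; blue handle 22 x 22 mm square, 60 mm long. Point: on the axis half-way: plug end 46.5 mm below, flange underside 18.5 below, handle from 13.5 below to 46.5 above. z: from plug to handle; x, y: square to the handle's sides
- gauge_tip (a point): centre of the end face of the gauge's plug, axes as the gauge
- holder: dark wooden block 60 x 60 x 40 mm fixed to the table, with a 25 mm hole 34 mm deep in the middle of its top, in which the gauge stands, flange on the block's top. Origin: centre of its underside; z up.
- rack: plywood rack 210 mm wide, fixed. Its top board (100 mm deep) slopes at 25 degrees, low edge to the front, with two round nests 56 mm across and 10 mm deep. Stands askew, 29 to 49 degrees, left end nearer. Origin: centre of its underside; x up the slope, y to its left, z up. Centres of the nests' floors: x = -3, y = +60 (left) or -60 (right), z = 72 mm
- collar_a_centre (a point): terracotta collar, a plain ring: outside 52 mm, 40 mm tall, bore right through, 120 g. It stands 10 mm deep in a nest of the rack. One collar (either may stand left) has a 24 mm bore, the other has shrunk to 17 mm and stops the plug at its mouth. Point: its centre, 20 mm from both ends; z: along the bore, out of the rack, 25 degrees from vertical, leaning down the slope
- collar_b_centre (a point): terracotta collar, a plain ring: outside 52 mm, 40 mm tall, bore right through, 120 g. It stands 10 mm deep in a nest of the rack. One collar (either may stand left) has a 24 mm bore, the other has shrunk to 17 mm and stops the plug at its mouth. Point: its centre, 20 mm from both ends; z: along the bore, out of the rack, 25 degrees from vertical, leaning down the slope
- reject_tray: red tray 130 (x) x 160 (y) x 25 mm tall, walls 4 mm, floor 4 mm, open on top, fixed to the table. Origin: centre of its underside; z up.
Mind the look-alikes: they are no part of the job. There is more than one size of the part that bears gauge_centre; the job needs the smaller. What is shaped like the holder but purple is not meant.

How it is judged:
By the outcome, as a careful person would: the job done as asked, in the order asked, and still so for the second after the job is handed in, with the robot touching nothing.
It also fails if it takes over 72 s, if anything falls off the work surface, if the arm or the gripper's body presses on something with over 40 N, if the wrist force passes 120 N, or if a joint passes its speed limit or range.

## Working session

There is one attempt and no reset: what is moved stays moved. The work goes in short steps, each a Python script; the robot and the scene stay as the last script left them, time stands still between calls to the robot, and variables do not carry over. Pictures are saved under pics/ and viewed, at most 10 in all, crops included, and the job is handed in when it is done.

```bash
ls; mkdir -p pics; python3 - <<'E'
from plant import *
import cv2,numpy as np
for n in("side","top"):
    p,d=get_image(n); cv2.imwrite(f"pics/{n}0.png",cv2.cvtColor(p,cv2.COLOR_RGB2BGR)); np.savez(f"{n}0.npz",p=p,d=d)
    c=get_calibration(n); print(n,c)
o=observe();print(o)
E
```

```text
pics
side {'intrinsics': array([[426.22250914,   0.        , 319.31401223],
       [  0.        , 426.22250914, 201.91702264],
       [  0.        ,   0.        ,   1.        ]]), 'dist_coeffs': array([-0.1083092,  0.       ,  0.       ,  0.       ,  0.       ]), 'world_from_camera': array([[-0.85071457, -0.32171042,  0.41567672,  0.18770458],
       [-0.52546715,  0.5009618 , -0.68769292,  0.48281996],
       [ 0.01299982, -0.80345484, -0.59522376,  0.61333511],
       [ 0.        ,  0.        ,  0.        ,  1.        ]])}
top {'intrinsics': array([[408.60305117,   0.        , 315.41543327],
       [  0.        , 408.60305117, 200.38088037],
       [  0.        ,   0.        ,   1.        ]]), 'dist_coeffs': array([-0.07673689,  0.        ,  0.        ,  0.        ,  0.        ]), 'world_from_camera': array([[-0.00331883, -0.98386992,  0.1788546 ,  0.38734614],
       [-0.9997822 ,  0.00694985,  0.01967881, -0.16449693],
       [-0.0206044 , -0.17875033, -0.9836787 ,  1.01076052],
       [ 0.        ,  0.        ,  0.        ,  1.        ]])}
{'time_s': 0.1, 'q': array([ 1.13190880e+00,  2.21149598e-01,  1.52748612e+00,  4.04945470e-05,
        1.39469978e+00, -1.26106121e-01]), 'joint_velocities': array([ 0.00022088, -0.0015737 , -0.00256244, -0.00135588,  0.00186512,
       -0.00038388]), 'joint_torque': array([-1.76068097e-04, -4.98244643e+01, -3.90550983e+01, -2.89850032e-04,
        5.69519892e-03,  1.67815074e-05]), 'eef_pos': array([0.19208101, 0.59418782, 0.23031279]), 'tcp_rot': array([-3.13986867e+00, -2.58740046e-04,  2.82880389e+00]), 'ft_force': array([-0.64054229,  0.33904521,  0.23507124]), 'torque': array([-0.01819475,  0.02366076, -0.01130908]), 'grasp_force': 0.0, 'opening': 0.08504189780286453}
```

View pics/side0.png

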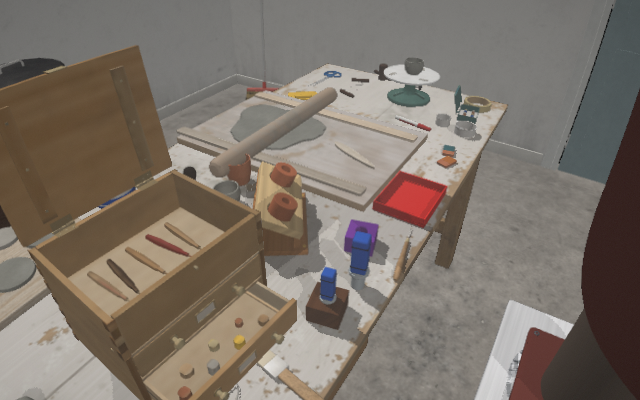

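View pics/top0.png

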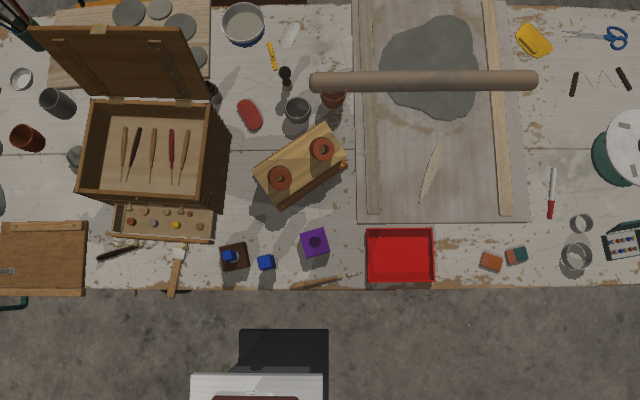

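Side view: a small blue-handled gauge at (328,285) in the dark brown holder, and a larger blue one at (360,255) standing free, with the purple block at (362,237) behind it. The rack has two collars at (285,205) and (285,175), and the red tray is at (410,198). Candidates: the (328,285) gauge fits, being smaller and in the wooden holder. I'll confirm that in a crop.

```bash
cat > h.py <<'E'
import numpy as np,cv2
from plant import *
def pix(name,uv,d=None,z=None):
    c=get_calibration(name);K=c["intrinsics"];T=c["world_from_camera"]
    uv=np.atleast_2d(np.float64(uv)); r=cv2.undistortPoints(uv[:,None],K,c["dist_coeffs"])[:,0]
    r=np.c_[r,np.ones(len(r))]
    if d is not None: P=r*np.asarray(d).reshape(-1,1); return P@T[:3,:3].T+T[:3,3]
    w=r@T[:3,:3].T; return T[:3,3]+w*((z-T[2,3])/w[:,2:])
def cloud(name,d):
    v,u=np.mgrid[0:400,0:640]; 
    return pix(name,np.c_[u.ravel(),v.ravel()],d.ravel()).reshape(400,640,3)
E
python3 - <<'E'
from h import *
a=np.load("side0.npz");b=np.load("top0.npz")
A=cv2.resize(a["p"][150:340,240:440],(800,760),interpolation=cv2.INTER_CUBIC)
A=cv2.resize(a["p"][150:340,240:440],None,fx=3.1,fy=3.1,interpolation=cv2.INTER_CUBIC)
B=cv2.resize(b["p"][115:290,205:355],None,fx=3.4,fy=3.4,interpolation=cv2.INTER_CUBIC)
cv2.imwrite("pics/sc.png",A[:,:,::-1]);cv2.imwrite("pics/tc.png",B[:,:,::-1])
for n,f in(("side",a),("top",b)):
    C=cloud(n,f["d"]);hsv=cv2.cvtColor(f["p"],cv2.COLOR_RGB2HSV)
    np.save(n+"C.npy",C)
    H,S,V=[hsv[...,i].astype(int) for i in range(3)]
    for nm,m in(("blue",(abs(H-112)<8)&(S>150)&(V>60)),("red",((H<4)|(H>176))&(S>200)&(V>110)),("terra",(H>4)&(H<12)&(S>120)&(V>60))):
        k,l,s,c=cv2.connectedComponentsWithStats(m.astype(np.uint8))
        for i in range(1,k):
            if s[i,4]>60:
                P=C[(l==i)&(f["d"]>0)]; print(n,nm,c[i].round(1),s[i],P.min(0).round(3),P.max(0).round(3),np.median(P,0).round(3))
E
```

```text
side blue [361.2 237.2] [353 232  17  11 133] [ 0.4   -0.049  0.122] [ 0.427 -0.021  0.127] [ 0.414 -0.033  0.125]
side blue [328.1 272.3] [322 268  13  10  88] [0.42  0.044 0.103] [0.439 0.062 0.106] [0.428 0.054 0.105]
side terra [281.7 171.3] [271 163  25  21 232] [ 0.645 -0.188  0.084] [ 0.695 -0.135  0.119] [ 0.675 -0.15   0.107]
side terra [281.8 202.2] [268 193  29  21 291] [ 0.576 -0.089  0.088] [ 0.627 -0.037  0.121] [ 0.606 -0.057  0.108]
top blue [615.7  36.9] [604  27  24  22 139] [ 0.997 -1.031  0.004] [ 1.067 -0.96   0.015] [ 1.033 -0.991  0.009]
top blue [226.8 254.8] [222 250  11  11  91] [0.419 0.04  0.094] [0.442 0.063 0.109] [0.43  0.051 0.105]
top blue [264.4 261.7] [257 255  15  14 165] [ 0.401 -0.05   0.117] [ 0.429 -0.02   0.13 ] [ 0.414 -0.036  0.124]
top red [397.8 259.1] [ 367  231   67   51 2712] [ 0.37  -0.424 -0.003] [ 0.49  -0.269  0.029] [ 0.423 -0.345  0.004]
top terra [331.9  98.5] [320  89  27  17 109] [ 0.808 -0.222  0.005] [ 0.846 -0.158  0.071] [ 0.815 -0.183  0.063]
top terra [ 22.1 139.4] [  9 124  24  24 114] [0.705 0.581 0.006] [0.766 0.65  0.072] [0.723 0.63  0.059]
top terra [321.8 148.9] [310 138  25  23 378] [ 0.647 -0.19   0.081] [ 0.703 -0.133  0.121] [ 0.673 -0.161  0.107]
top terra [279.8 177.9] [268 167  24  23 381] [ 0.58  -0.091  0.074] [ 0.635 -0.036  0.12 ] [ 0.604 -0.065  0.108]
top terra [510.5 256.1] [506 249  11  15 101] [ 0.41  -0.636  0.003] [ 0.444 -0.612  0.012] [ 0.427 -0.624  0.008]
top terra [490.5 261.1] [480 252  22  19 266] [ 0.394 -0.6   -0.001] [ 0.438 -0.546  0.014] [ 0.416 -0.572  0.009]
```

View pics/sc.png

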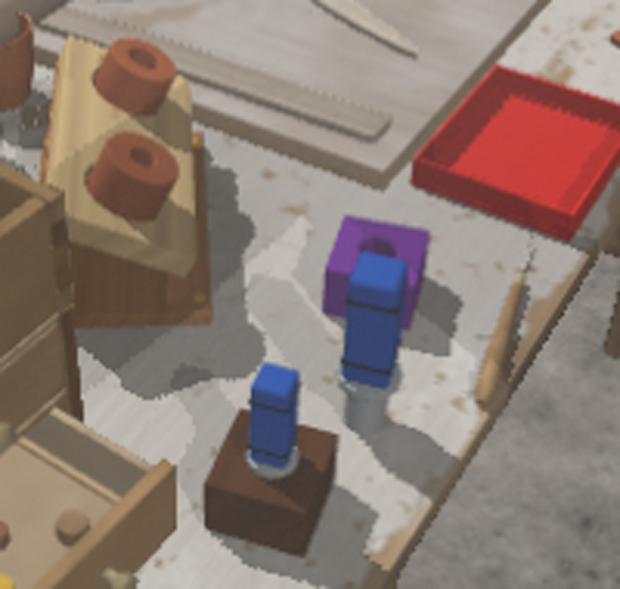

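View pics/tc.png

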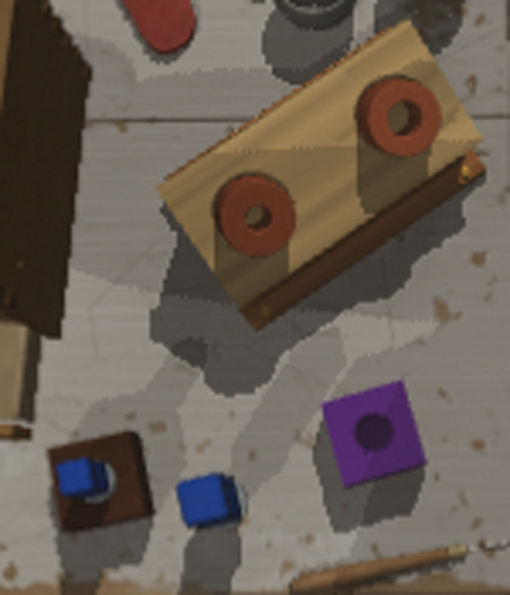

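The crops confirm it. The small gauge stands in the brown holder. The larger one stands on its own beside the purple look-alike block. Next I'll fit the poses by surface distance on each camera's depth.

```bash
cat >> h.py <<'E'
from scipy.optimize import least_squares
from scipy.spatial.transform import Rotation as Ro
def blobs(name,p,kind):
    hsv=cv2.cvtColor(p,cv2.COLOR_RGB2HSV);H,S,V=[hsv[...,i].astype(int) for i in range(3)]
    return (abs(H-112)<9)&(S>130)&(V>25) if kind=="blue" else (H>2)&(H<14)&(S>110)&(V>35)
def near(C,m,c,r): P=C[m];return P[np.linalg.norm(P-c,axis=1)<r]
def nrm(yaw): return Ro.from_euler('zy',[yaw,-np.radians(25)]).as_matrix()
def fit_collar(P,c0,yaw,rb=10):
    R=nrm(yaw)
    def f(x):
        q=(P-x)@R; r=np.hypot(q[:,0],q[:,1]); d=np.c_[r-26,0*r] if 0 else None
        a=abs(r-(26e-3+rb*1e-3)/2)-(26-rb)*.5e-3; b=abs(q[:,2])-.02
        return np.where((a>0)&(b>0),np.hypot(a,b),np.maximum(a,b))
    s=least_squares(f,c0,loss="soft_l1",f_scale=.0015);return s.x,np.sqrt(np.median(f(s.x)**2)),len(P)
def fit_handle(P,c0):  # upright handle: centre of 22x22x60 box, yaw
    best=None
    for y0 in np.radians([0,22,45,68]):
        def f(x):
            q=(P-x[:3])@Ro.from_euler('z',x[3]).as_matrix(); d=abs(q)-[.011,.011,.03]
            return np.linalg.norm(np.maximum(d,0),axis=1)+np.minimum(d.max(1),0)
        s=least_squares(f,[*c0,y0],loss="soft_l1",f_scale=.0015,x_scale=[.01,.01,.01,.3])
        if best is None or s.cost<best[0].cost: best=(s,np.median(abs(f(s.x))))
    return best[0].x,best[1],len(P)
E
python3 - <<'E'
from h import *
for n in("side","top"):
    f=np.load(n+"0.npz");C=np.load(n+"C.npy");ok=f["d"]>0
    t=blobs(n,f["p"],"t")&ok;b=blobs(n,f["p"],"blue")&ok
    x,e,k=fit_handle(near(C,b,[.43,.052,.08],.05),[.43,.052,.075]);print(n,"handle",x[:3].round(4),np.degrees(x[3])%90,e,k)
    y=np.radians(35);cs=[]
    for c0 in([.606,-.062,.1],[.675,-.158,.1]):
        for _ in range(2): P=near(C,t,c0,.04);r=fit_collar(P,c0,y);c0=r[0]
        print(n,"collar",r);cs.append(r[0])
    d=cs[0]-cs[1];print("yaw",np.degrees(np.arctan2(-d[0],d[1])),np.linalg.norm(d[:2]))
    hsv=cv2.cvtColor(f["p"],cv2.COLOR_RGB2HSV).astype(int)
    # board normal
    Cc=np.mean(cs,0);m=(abs(hsv[...,0]-19)<8)&ok;P=near(C,m,Cc,.1);P=P[(P[:,2]>.05)];
    # RANSAC-free robust plane
    s=least_squares(lambda v:P[:,2]-v[0]-(P[:,:2]-Cc[:2])@v[1:],[.08,.3,.2],loss="soft_l1",f_scale=.002).x
    print("board slope",np.degrees(np.arctan(np.hypot(*s[1:]))),"dir",np.degrees(np.arctan2(s[2],s[1])))
    # holder top
    P=C[ok];P=P[(abs(P[:,2]-.04)<.006)&(np.hypot(P[:,0]-.43,P[:,1]-.05)<.045)];print("holder top",len(P),cv2.minAreaRect(np.float32(P[:,:2]*1000)),P[:,2].mean())
    # tray
    m=((hsv[...,0]<4)|(hsv[...,0]>176))&(hsv[...,1]>190)&(hsv[...,2]>80)&ok;P=near(C,m,[.43,-.346,0],.13);print("tray",cv2.minAreaRect(np.float32(P[:,:2]*1000)))
C=np.load("topC.npy")
for yy in(.09,.11,.13,.15): 
    P=C[(abs(C[...,1]-yy)<.01)&(abs(C[...,0]-.43)<.07)];print(yy,P[:,2].max())
E
```

```text
side handle [0.4269 0.0491 0.075 ] 11.675026273189463 0.0004897491377621431 123
side collar (array([ 0.60623351, -0.06612541,  0.09234312]), np.float64(0.0016890788129462243), 509)
side collar (array([ 0.67575738, -0.16521633,  0.09310117]), np.float64(0.0016917453422547364), 423)
yaw 35.05415352121697 0.12104783269793268
board slope 24.251320409657605 dir 34.922813570461855
holder top 779 ((428.7167663574219, 51.34999084472656), (60.96943664550781, 63.35169982910156), 12.71753215789795) 0.03950774884802199
tray ((0.0, 0.0), (0.0, 0.0), 0.0)
top handle [0.4299 0.053  0.0753] 12.106771161771867 0.000782221962972755 123
top collar (array([ 0.60777841, -0.06287267,  0.09156705]), np.float64(0.0019208893309267533), 431)
top collar (array([ 0.67570824, -0.16170758,  0.09185749]), np.float64(0.002009857395813417), 417)
yaw 34.500972560653274 0.11992831231276974
board slope 24.167905310283732 dir 34.942563437229836
holder top 482 ((429.70037841796875, 52.98283386230469), (60.277137756347656, 61.63289260864258), 11.940361022949219) 0.040212847682111474
tray ((434.05792236328125, -347.71185302734375), (159.11618041992188, 126.86679077148438), 89.47291564941406)
0.09 0.04261377485768625
0.11 0.0720811426239718
0.13 0.07105860239255468
0.15 0.07144779075342955
```

```bash
cat >> h.py <<'E'
G=np.array([.4285,.051,.058]); YAW=np.radians(34.9); HY=np.radians(11.9)
CL=np.array([.607,-.0645,.0905]); CR=np.array([.6757,-.1635,.0905])
NR=nrm(YAW); N=NR[:,2]
def down(psi): return [np.pi,0,psi]
def tilt(psi): # downward tool with yaw psi tilted so that tool z = -N
    ax=np.cross([0,0,1],N); ax/=np.linalg.norm(ax)
    return (Ro.from_rotvec(ax*np.radians(25))*Ro.from_euler('xyz',down(psi))).as_euler('xyz')
E
python3 - <<'E'
from h import *
print(N)
for d in(12,102,-78): print(d,inverse_kinematics(G+[0,0,.1],down(np.radians(d)-np.radians(.1))))
for d in(35,80,102,125,150):
  for c in(CL,CR):
    for h in(.01,.12):
      q=inverse_kinematics(c+N*h,tilt(np.radians(d))); print(d,h,None if q is None else q.round(2))
for d in(60,90,180):print(inverse_kinematics([.434,-.348,.1],down(np.radians(d))))
E
```

```text
[-4.22618262e-01 -2.77555756e-17  9.06307787e-01]
12 [-6.47049410e-02 -1.92081129e-01  2.08526692e+00 -4.44089210e-16
  1.24840686e+00  1.29839720e+00]
102 [-0.06470494 -0.19208113  2.08526692  0.          1.24840686 -0.27239912]
-78 None
35 0.01 [-0.31  0.03  2.07  0.22  0.64  0.5 ]
35 0.12 [-0.34 -0.24  2.1   0.19  0.87  0.53]
35 0.01 [-0.44  0.23  1.84  0.29  0.69  0.33]
35 0.12 [-0.48  0.    1.89  0.26  0.88  0.35]
80 0.01 [-0.31  0.03  2.07  0.22  0.64 -0.28]
80 0.12 [-0.34 -0.24  2.1   0.19  0.87 -0.26]
80 0.01 [-0.44  0.23  1.84  0.29  0.69 -0.45]
80 0.12 [-0.48  0.    1.89  0.26  0.88 -0.43]
102 0.01 [-0.31  0.03  2.07  0.22  0.64 -0.67]
102 0.12 [-0.34 -0.24  2.1   0.19  0.87 -0.64]
102 0.01 [-0.44  0.23  1.84  0.29  0.69 -0.84]
102 0.12 [-0.48  0.    1.89  0.26  0.88 -0.82]
125 0.01 [-0.31  0.03  2.07  0.22  0.64 -1.07]
125 0.12 [-0.34 -0.24  2.1   0.19  0.87 -1.04]
125 0.01 [-0.44  0.23  1.84  0.29  0.69 -1.24]
125 0.12 [-0.48  0.    1.89  0.26  0.88 -1.22]
150 0.01 [-0.31  0.03  2.07  0.22  0.64 -1.5 ]
150 0.12 [-0.34 -0.24  2.1   0.19  0.87 -1.48]
150 0.01 [-0.44  0.23  1.84  0.29  0.69 -1.68]
150 0.12 [-0.48  0.    1.89  0.26  0.88 -1.65]
[-0.81763118  0.19039288  1.82181215  0.          1.12938762 -0.29403241]
[-0.81763118  0.19039288  1.82181215  0.          1.12938762 -0.81763118]
[-0.81763118  0.19039288  1.82181215  0.          1.12938762 -2.38842751]
```

```bash
sed -i "s/from_euler('zy',\[yaw/from_euler('ZY',[yaw/" h.py
python3 - <<'E'
from h import *
print(N)
for n in("side","top"):
    f=np.load(n+"0.npz");C=np.load(n+"C.npy");t=blobs(n,f["p"],"t")&(f["d"]>0);cs=[]
    for c0 in([.606,-.066,.09],[.674,-.163,.09]):
        for _ in range(3): P=near(C,t,c0,.034);r=fit_collar(P,c0,YAW,8);c0=r[0]
        print(n,r);cs.append(c0)
    d=cs[0]-cs[1];print("yaw",np.degrees(np.arctan2(-d[0],d[1])),np.linalg.norm(d[:2]))
for c in(CL,CR):
  for h in(.01,.12):
    q=inverse_kinematics(c+N*h,tilt(np.radians(102))); print(None if q is None else q.round(2))
E
```

```text
[-0.34661116 -0.24179929  0.90630779]
side (array([ 0.60687303, -0.06543701,  0.09083604]), np.float64(0.0005564534810790327), 507)
side (array([ 0.67595077, -0.16403048,  0.09082255]), np.float64(0.0008453026370985851), 420)
yaw 35.016318033296116 0.1203844124293767
top (array([ 0.60771777, -0.06312493,  0.0904225 ]), np.float64(0.0007254979873920243), 431)
top (array([ 0.67665703, -0.16233189,  0.09018256]), np.float64(0.00102305989703359), 412)
yaw 34.79556877599872 0.1208082838424911
[-0.45  0.13  1.96  0.49  0.89 -0.94]
[-0.53 -0.07  1.96  0.44  1.11 -0.91]
[-0.55  0.35  1.7   0.49  0.97 -1.01]
[-0.62  0.18  1.69  0.45  1.15 -0.99]
```

```bash
sed -i 's/^CL=.*/CL=np.array([.6073,-.0643,.0906]); CR=np.array([.6763,-.1632,.0905])/' h.py
python3 - <<'E'
from h import *
C=np.load("topC.npy")
for x in np.arange(.3,.85,.05):
    print(round(x,2),[ (lambda P: round(float(P[:,2].max()),2) if len(P) else None)(C[(abs(C[...,0]-x-.025)<.025)&(abs(C[...,1]-y)<.025)]) for y in np.arange(.65,-.5,-.05)])
E
```

```text
0.3 [0.04, 0.06, 0.02, 0.02, 0.02, -0.75, -0.09, -0.75, -0.05, 0.01, -0.75, -0.76, -0.75, -0.76, -0.0, -0.76, -0.0, 0.0, -0.75, -0.76, -0.75, -0.76, -0.76]
0.35 [0.07, 0.02, 0.02, 0.02, 0.02, 0.01, 0.01, 0.01, 0.01, 0.01, 0.01, 0.01, 0.04, 0.12, 0.13, 0.02, 1.01, 0.01, 0.03, 0.03, 0.03, 0.03, 0.03]
0.4 [0.02, 0.02, 0.02, 0.02, 0.02, 0.01, 0.01, 0.01, 0.0, 0.02, 0.05, 0.04, 0.11, 0.13, 0.13, 0.04, 0.05, 0.04, 0.03, 0.01, 0.01, 0.03, 0.03]
0.45 [0.04, 0.04, 0.04, 0.04, 0.04, 0.01, 0.07, 0.07, 0.07, 0.07, 0.07, 0.07, 0.04, 0.01, 0.01, 0.04, 0.04, 0.04, 0.03, 0.03, 0.03, 0.03, 0.03]
0.5 [0.04, 0.04, 0.04, 0.04, 0.04, 0.0, 0.06, 0.21, 0.21, 0.21, 0.21, 0.21, 0.01, 0.01, 0.06, 0.01, 0.0, 0.01, 0.04, 0.04, 0.03, 0.03, 0.03]
0.55 [0.01, 0.0, 0.01, 0.01, 0.0, 0.0, 0.21, 0.21, 0.21, 0.21, 0.21, 0.21, 0.0, 0.09, 0.11, 0.11, 0.02, 0.01, 0.03, 0.04, 0.03, 0.04, 0.03]
0.6 [0.01, 0.01, 0.01, 0.0, None, None, 0.21, 0.15, 0.15, 0.15, 0.15, 0.21, 0.01, 0.1, 0.12, 0.12, 0.1, 0.1, 0.03, 0.04, 0.03, 0.04, 0.03]
0.65 [0.0, 0.0, 0.01, 0.05, 0.05, None, 0.21, 0.15, 0.15, 0.15, 0.15, 0.21, 0.0, 0.09, 0.11, 0.11, 0.12, 0.12, 0.03, 0.03, 0.03, 0.03, 0.04]
0.7 [0.07, 0.07, 0.01, 0.05, 0.04, None, 0.21, 0.21, 0.21, 0.21, 0.21, 0.25, 0.23, 0.01, 0.01, 0.1, 0.11, 0.1, 0.04, 0.04, 0.03, 0.03, 0.03]
0.75 [0.07, 0.07, 0.08, 0.03, None, None, 0.43, 0.43, 0.43, 0.43, 0.43, 0.43, 0.43, 0.01, 0.05, 0.05, 0.05, 0.0, 0.03, 0.04, 0.03, 0.03, 0.03]
0.8 [0.01, 0.0, 0.08, 0.08, 0.0, None, 0.43, 0.43, 0.0, 0.0, 0.03, 0.1, 0.01, 0.01, 0.05, 0.05, 0.08, 0.08, 0.08, 0.08, 0.08, 0.08, 0.08]
```

```bash
python3 - <<'E'
from h import *
a=down(HY); b=down(HY+np.pi/2)
movep([.3,.3,.30],down(1.9))
gripper_to(.05,20)
movep(G+[0,0,.09],a)
print(move_l(G+[0,0,0],.12,max_force=12))
gripper_to(.0,20); o=observe();print(o["opening"],o["grasp_force"],o["ft_force"],o["eef_pos"])
gripper_to(.05); move_l(G+[0,0,.06],.2)
movep(G+[0,0,.06],b)
print(move_l(G,.12,max_force=12))
gripper_to(0,60); o=observe();print(o["opening"],o["grasp_force"],o["ft_force"],o["eef_pos"],o["tcp_rot"],o["time_s"])
E
```

```text
False
0.0218162123401556 23.803537487983704 [-0.18475429 -0.50386949  5.07621247] [0.42927872 0.05094889 0.05884916]
False
0.02126434449284552 58.72943937778473 [ 0.31307638 -0.19851044  6.28937734] [0.42945301 0.05095376 0.05909139] [3.13965091e+00 5.62818282e-04 1.77853054e+00] 7.475
```

```bash
cat >> h.py <<'E'
TIP=.0471
def goto(p,rot,feed=.1,n=2): # straight move, correcting the steady-state error
    p=np.array(p);c=p.copy()
    for _ in range(n):
        move_l(c,feed,rotation=rot); hold(.15); c=c+(p-observe()["eef_pos"])
    return observe()["eef_pos"]-p
def snap(k):
    for n in("side","top"):
        p,d=get_image(n);np.savez(n+k+".npz",p=p,d=d);np.save(n+k+"C.npy",cloud(n,d))
def crop(n,k,x0,y0,w,h,s):
    p=np.load(n+k+".npz")["p"][y0:y0+h,x0:x0+w];return cv2.resize(p,None,fx=s,fy=s,interpolation=cv2.INTER_CUBIC)[:,:,::-1]
E
python3 - <<'E'
from h import *
move_l(G+[0,0,.13],.2)
r=tilt(HY+np.pi/2)
movep(CL+N*(.02+.06+TIP),r)
print(goto(CL+N*(.02+.012+TIP),r),observe()["tcp_rot"],r)
snap("1"); o=observe();print(o["time_s"],o["opening"],o["eef_pos"])
im=np.hstack([cv2.resize(crop("side","1",235,140,100,120,5),(400,480)),cv2.resize(crop("top","1",230,110,100,120,5),(400,480))])
cv2.imwrite("pics/l1.png",im)
E
```

```text
[-0.00045217  0.00015226 -0.00089986] [ 2.73596498 -0.16574988  1.81244409] [ 2.73613747 -0.16588993  1.81266448]
10.3667 0.021361479394616908 [ 0.57940863 -0.08322157  0.16130792]
```

View pics/l1.png

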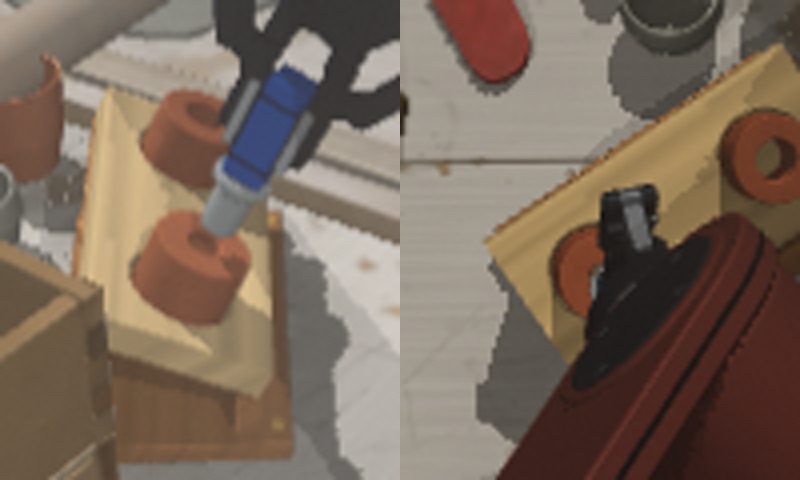

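```bash
cat >> h.py <<'E'
def fit_held(n,k):
    """camera position of the held gauge's centre (axis = tool axis), from its blue handle"""
    f=np.load(n+k+".npz");C=np.load(n+k+"C.npy");o=observe();R=Ro.from_euler('xyz',o["tcp_rot"]).as_matrix()
    p=o["eef_pos"]; hc=p+R@[0,0,TIP-.0465-.0165]
    P=near(C,blobs(n,f["p"],"blue")&(f["d"]>0),hc,.04)
    def sd(x):
        d=abs((P-x)@R)-[.011,.011,.03]
        return np.linalg.norm(np.maximum(d,0),axis=1)+np.minimum(d.max(1),0)
    s=least_squares(sd,hc,loss="soft_l1",f_scale=.0015)
    return s.x-hc,R.T@(s.x-hc),np.median(abs(sd(s.x))),len(P)
def proj(n,P):
    c=get_calibration(n);T=np.linalg.inv(c["world_from_camera"]);
    return cv2.projectPoints(np.float64(P).reshape(-1,3),cv2.Rodrigues(T[:3,:3])[0],T[:3,3],c["intrinsics"],c["dist_coeffs"])[0][:,0]
E
python3 - <<'E'
from h import *
print(fit_held("side","1"))
o=observe();R=Ro.from_euler('xyz',o["tcp_rot"]).as_matrix();t=o["eef_pos"]+R@[0,0,TIP]
f=np.load("side1.npz");C=np.load("side1C.npy");c=CL
for _ in range(3): P=near(C,blobs("side",f["p"],"t")&(f["d"]>0),c,.034);r=fit_collar(P,c,YAW,8);c=r[0]
print(r)
print("tip err FK vs CL",NR.T@(t-CL-N*.02))
cs=[.606873,-.065437,.0908]
top=lambda c,rad:[c+N*.02+rad*(NR[:,0]*np.cos(a)+NR[:,1]*np.sin(a)) for a in np.linspace(0,2*np.pi,24,endpoint=False)]
im=cv2.resize(f["p"][140:260,235:335],None,fx=5,fy=5,interpolation=cv2.INTER_CUBIC)[:,:,::-1].copy()
def dr(P,col):
    q=((proj("side",P)-[235,140]+.5)*5).astype(int)
    for u in q: cv2.circle(im,tuple(int(v) for v in u),1,col,-1)
dr(top(np.array(cs),.026),(0,255,0));dr(top(np.array(cs),.0085),(0,255,0))
ring=lambda h,rad:[t-R[:,2]*h+rad*(R[:,0]*np.cos(a)+R[:,1]*np.sin(a)) for a in np.linspace(0,2*np.pi,24,endpoint=False)]
dr(ring(0,.009),(255,255,0));dr(ring(.028,.015),(255,255,0))
dr([t-R[:,2]*.093+R[:,0]*a*.011+R[:,1]*b*.011 for a in(-1,1) for b in(-1,1)],(0,0,255))
cv2.imwrite("pics/l2.png",im)
E
```

```text
(array([ 0.00380302, -0.00066619,  0.00122728]), array([-1.33328001e-03,  3.82535392e-03,  4.51576244e-05]), np.float64(0.0010433686286979733), 83)
(array([ 0.60702329, -0.06543053,  0.09083761]), np.float64(0.0006209492414587549), 559)
tip err FK vs CL [-0.00065988  0.00043429  0.01122582]
```

View pics/l2.png

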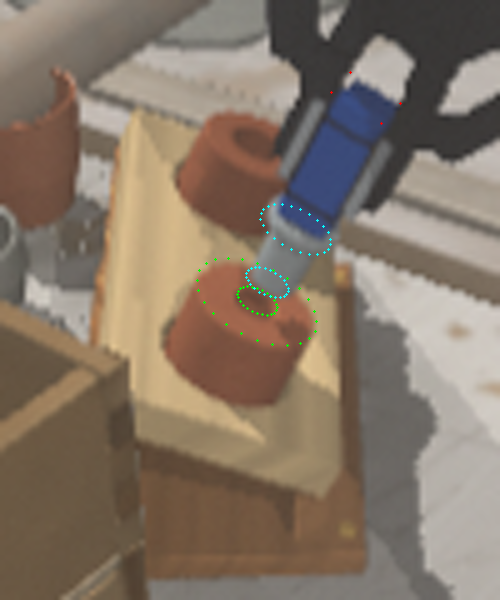

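Overlay: the collar model (green) sits on the left collar, bore at about (257,300). The predicted gauge (cyan) runs about 1 px off the real one. I'll measure that offset from silhouettes.

```bash
cat >> h.py <<'E'
def hullmask(n,pts,shape=(400,640),s=8):
    m=np.zeros((shape[0]*s,shape[1]*s),np.uint8);q=((proj(n,pts)+.5)*s).astype(np.int32)
    cv2.fillConvexPoly(m,cv2.convexHull(q.reshape(-1,1,2)),255);return cv2.resize(m,shape[::-1],interpolation=cv2.INTER_AREA)/255.
def cyl(c,R,z0,z1,r): return [c+R@[r*np.cos(a),r*np.sin(a),z] for z in(z0,z1) for a in np.linspace(0,6.28,40)]
E
python3 - <<'E'
from h import *
# collars: mask centroid against the model at the present estimates, unobstructed pictures
for n in("side","top"):
    f=np.load(n+"0.npz")
    for nm,c in(("L",CL),("R",CR)):
        M=hullmask(n,cyl(c,NR,-.01,.02,.026));roi=cv2.dilate((M>0).astype(np.uint8),np.ones((7,7)))>0
        m=(blobs(n,f["p"],"t")&roi).astype(np.uint8); m=cv2.morphologyEx(m,cv2.MORPH_CLOSE,np.ones((5,5)))
        g=lambda w:np.array([(w*np.arange(640)).sum(),(w*np.arange(400)[:,None]).sum()])/w.sum()
        print(n,nm,g(m)-g(M),m.sum(),M.sum())
# held plug
f=np.load("side1.npz");o=observe();R=Ro.from_euler('xyz',o["tcp_rot"]).as_matrix();t=o["eef_pos"]+R@[0,0,TIP]
hsv=cv2.cvtColor(f["p"],cv2.COLOR_RGB2HSV)
M=hullmask("side",cyl(t,R,-.028,0,.010));print(M.sum())
a=proj("side",[t,t-R[:,2]*.028]);print(a)
x0,y0=280,178
print("S");print(hsv[y0:y0+24,x0:x0+26,1]);print("V");print(hsv[y0:y0+24,x0:x0+26,2])
E
```

```text
side L [-0.87983135  0.20899833] 554 614.0588235294117
side R [-0.57436596  0.56611747] 426 482.72549019607845
top L [-0.97466564 -0.64615715] 452 452.18039215686275
top R [-1.30907134 -0.42038923] 433 454.72549019607845
168.28627450980392
[[288.02956611 196.04779169]
 [293.70804286 185.35663117]]
S
[[117 113 116 112 113 112 114 113 108 108  90  36  28  94 117 130 130 129
  129 129 131 131 130 125  88   3]
 [112 116 113 111 114 112 113 110 107  69   9  85 109  83  83 110 129 130
  130 130 129 129 130 114  18   2]
 [112 118 113 112 113 113 111 113  85  19  43 129 130 117 103  77 103 118
  129 129 129 130 125  77   3   4]
 [112 112 111 114 112 110 112 107  55   6  55 133 128 128 125 110  82  78
  105 129 129 126 103  18   4   4]
 [113 114 111 111 113 110 111 100  36   8  43 128 133 129 128 126 118 103
   87  91 110 123  81   9   4   4]
 [115 112 114 112 113 112 109  94  33   8  15  53 111 126 128 130 126 128
  115  96  58  83  36  33  20   6]
 [117 113 112 113 112 111 109 102  47   7   7  15  28  69 113 132 130 130
  130 124  96  50  16  58  50  32]
 [111 112 113 111 111 109 111 111  7
[... 3736 characters left out ...]
11 123 125
  125 124 120 127 166 165 141 137]
 [161 162 157 141 142 135 123 125 124 121 121 121 116 111 107 120 126 124
  124 123 119 122 147 148 143 133]
 [161 161 155 133 126 129 124 123 121 121 121 118 114 111 132 159 126 125
  124 124 120 116 120 122 121 113]
 [161 156 128 115 106 113 116 120 121 118 117 113 109 124 162 184 167 164
  157 123 119 114 104  96  95  97]
 [160 154 110 111 110 103 106 112 121 133 135 143 142 150 167 182 189 186
  181 162 157 145 108  96  95  97]
 [158 156 124 118 122 115 106 107 120 147 160 164 163 163 163 169 177 185
  186 184 179 164 122  97  96  97]
 [158 157 146 129 124 124 117 116 121 149 175 165 164 163 163 161 170 186
  184 183 178 166 128  97  96  97]]
```

The plug and collar agree to about 1 mm after allowing for the tracking error. That's within the 2–3 mm capture range, so I'll correct it and push lightly.

```bash
cat >> h.py <<'E'
def tipof():
    o=observe();R=Ro.from_euler('xyz',o["tcp_rot"]).as_matrix();return o["eef_pos"]+R@[0,0,TIP]
def align(C,h,r,dx=0,dy=0):
    g=C+NR@[dx,dy,.02+h]; tgt=g+N*TIP; c=tgt.copy()
    for _ in range(3): move_l(c,.08,rotation=r);hold(.1);c=c+(g-tipof())
    return c,NR.T@(tipof()-C)-[0,0,.02]
def push(C,c,h,depth,F=6):
    hit=move_l(c-N*(h+depth),.03,max_force=F); o=observe()
    print("hit",hit,"tip rel mouth mm",(1e3*(NR.T@(tipof()-C)-[0,0,.02])).round(2),"F",(NR.T@o["ft_force"]).round(1),"open",o["opening"],"t",o["time_s"])
E
python3 - <<'E'
from h import *
r=tilt(HY+np.pi/2)
c,e=align(CL,.008,r,dx=.0004);print(e)
push(CL,c,.008,.031)
E
```

```text
[3.83275402e-04 7.49572986e-05 7.94993524e-03]
hit True tip rel mouth mm [ 0.52 -0.19 -0.81] F [-0.1  0.2  4.8] open 0.0216331349364355 t 11.9667
```

The left collar stops the plug at its mouth (−0.8 mm), which fits the smaller-looking bore. Now the right one.

```bash
python3 - <<'E'
from h import *
r=tilt(HY+np.pi/2)
hold(.3)
move_l(tipof()+N*(TIP+.03),.1)
move_l(CR+N*(.02+.03+TIP),.2,rotation=r)
c,e=align(CR,.008,r,dx=.0004);print(e)
push(CR,c,.008,.031)
E
```

```text
[0.00032654 0.00023717 0.0077238 ]
hit True tip rel mouth mm [  0.2    0.25 -28.71] F [-0.1 -0.1  5.7] open 0.021357039259691426 t 15.8083
```

The right collar took the plug fully: the flange met it at 28.7 mm. So the left collar is the reject. Now I'll withdraw and put the gauge back.

```bash
python3 - <<'E'
from h import *
hold(.3)
move_l(tipof()+N*(TIP+.05),.1)
b=[3.13965,.00056,1.77853]; P=np.array([.42945,.05095,.0591])
move_l([.55,-.06,.24],.25)
movep(P+[0,0,.10],b)
print(goto(P+[0,0,.045],b,.15,3))
c=P+[0,0,.045]; c=c+(c-observe()["eef_pos"])
print(move_l(c-[0,0,.05],.05,max_force=6),observe()["eef_pos"]-P,observe()["ft_force"])
gripper_to(.05); hold(.2)
print(move_l(P+[0,0,.12],.15))
snap("2");print(observe()["time_s"])
im=np.hstack([cv2.resize(crop("side","2",240,150,140,180,3),(390,500)),cv2.resize(crop("top","2",200,120,160,170,3),(400,500))])
cv2.imwrite("pics/h2.png",im)
E
```

```text
[-9.19215439e-05 -6.37886384e-05 -1.87834246e-04]
True [-5.44138254e-04  8.84840020e-05 -2.59522741e-05] [-3.00489818  0.12467215  6.7048186 ]
False
22.3083
```

View pics/h2.png

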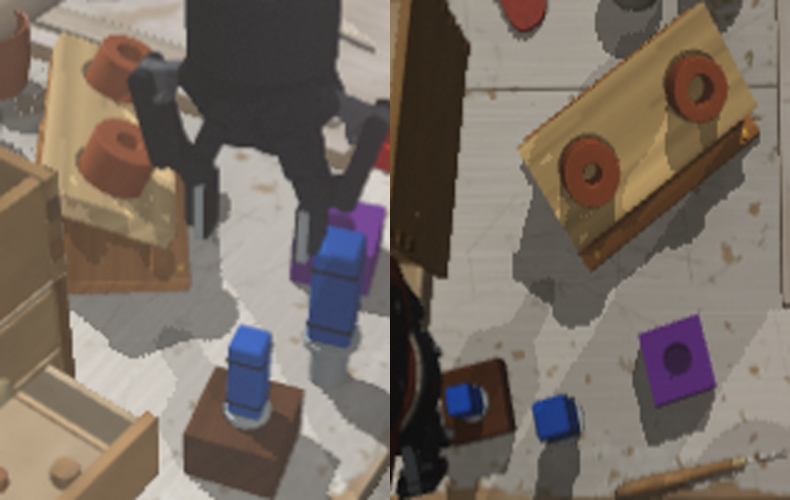

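Picture: the gauge is seated in the brown holder (side crop (248,380)) with its flange on the block. Both collars are still in their nests. Next is the left collar.

```bash
python3 - <<'E'
from h import *
r=tilt(YAW)
move_l([.47,-.02,.26],.25)
gripper_to(.072,40)
movep(CL+N*.09,r)
e=goto(CL+N*.05,r,.12,2);print(e)
print(move_l(CL-e-N*.009,.06,max_force=8),NR.T@(observe()["eef_pos"]-CL))
gripper_to(0,40);o=observe();print(o["opening"],o["grasp_force"],NR.T@(o["eef_pos"]-CL),o["ft_force"])
move_l(o["eef_pos"]+N*.06,.1);o=observe();print(o["opening"],o["grasp_force"],o["time_s"],inverse_kinematics([.434,-.348,.1],down(YAW)))
E
```

```text
[-6.05615717e-04 -2.65391682e-05 -1.21518485e-03]
False [ 0.00123854 -0.00064505 -0.00777228]
0.05112434733037589 40.80658882856369 [ 0.00125263 -0.00064516 -0.00724576] [-4.89759102 -1.00427365  5.80602062]
0.05120512218051661 41.803250312805176 27.1667 [-8.17631184e-01  1.90392884e-01  1.82181215e+00 -4.44089210e-16
  1.12938762e+00  1.44045234e-01]
```

```bash
python3 - <<'E'
from h import *
r=down(YAW)
move_l([.55,-.2,.22],.2)
movep([.434,-.348,.12],r)
print(move_l([.434,-.348,.03],.15))
print(move_l([.434,-.348,.005],.03,max_force=5),observe()["eef_pos"],observe()["opening"])
gripper_to(.068); hold(.2)
move_l([.434,-.348,.15],.15)
movep([.36,-.10,.3],down(1.5)); hold(.3)
snap("3");print(observe()["time_s"])
im=np.hstack([cv2.resize(crop("side","3",240,150,220,180,3),(400,330)),cv2.resize(crop("top","3",210,120,240,180,3),(400,330))])
cv2.imwrite("pics/f3.png",im)
E
```

```text
False
True [ 0.43426603 -0.34830464  0.01754852] 0.05160097504523324
33.2917
```

View pics/f3.png

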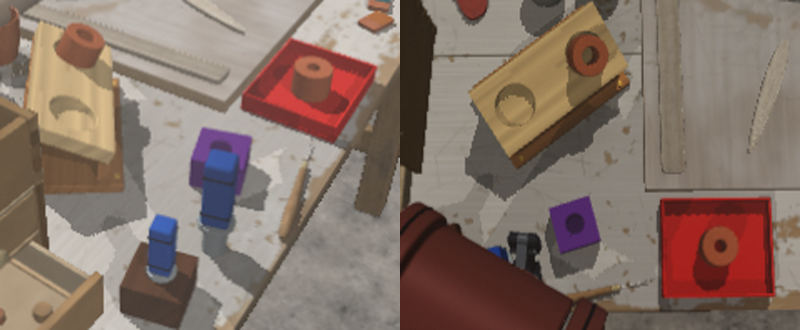

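The reject collar stands flat in the red tray (side crop (312,78)). The good collar is in the right nest, the gauge is in its holder, and the robot is clear. Handing in.

```bash
python3 -c "
from plant import *
print(job_done())"
```

```text
the job is handed in; nothing more can be done
None
```

The job is done and handed in at about 33 s: the left collar stopped the plug at its mouth and is now in the red reject tray, the right collar took it to the flange and stays in its nest, and the gauge is back in its wooden holder.

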